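Complete the tray of rolls, then serve the tall roll with the tongs

TASK

Get the rolls ready to serve: pick up the stray low roll from the worktop and set it in the free corner place of the baking tray, so that the four low rolls stand in a neat two-by-two square. Then pick up the kitchen tongs by squeezing their two arms, close them on the tall roll that stands on the round board, and lift it well clear, about a hand's breadth (10 cm) above the worktop, never touching the tall roll with the fingers themselves. Finish while still holding the roll up in the tongs; leave the three other rolls and the mug, spice jar and mandarin where they are.

Things in the scene. Friction and masses are not known exactly. Their poses are not given: they have to be found in the camera images.
- tray: Low square aluminium baking tray, fixed, 190 x 190 mm; its rolls stand on its flat floor, 10 mm above the worktop; rim 5 mm wide, its top 19 mm above the worktop. Origin: centre of its underside, on the worktop. The four places of the square lie at x = +-42 mm, y = +-42 mm in its frame. It may stand to the left or to the right, the board on the other side.
- tray_gap (a point): Centre of the tray's free place, on the tray's floor (x = -42 mm, y = -42 mm in the tray's frame), where the underside centre of the stray roll belongs.
- roll_a: Low round bread roll, 46 mm across, 32 mm high, sides upright up to 20 mm, flat base, 45 g; stands on the tray at (+42, +42) mm. Origin: centre of its underside.
- roll_b: Same kind of low roll, on the tray at (+42, -42) mm. Origin: centre of its underside.
- roll_c: Same kind of low roll, on the tray at (-42, +42) mm. Origin: centre of its underside.
- roll_stray: Same kind of low roll (46 mm across, 32 mm high), standing alone on the bare worktop beyond the tips of the tongs. Origin: centre of its underside.
- board: Round wooden serving board, fixed, 140 mm across, top 10 mm above the worktop. Origin: centre of its underside.
- tall_roll: The narrow tall bread roll, 38 mm across, 44 mm high, sides upright up to 27 mm, flat base, about 35 g; stands on the board. Origin: centre of its underside.
- tongs: Steel kitchen tongs, black plastic grip pads and heads, lying on their side, 205 mm long, 24 mm high, about 120 g, balanced near the pads. Origin: hinge at the tail end, underside; x along the middle of the open tongs from hinge to heads, z up (the frame belongs to the left, +y, arm). A light spring holds them open; squeezed by two parallel fingers both arms swing in equally.
- tongs_grip (a point): The place to squeeze: midpoint between the upright grip pads of the open tongs, 85 mm from the hinge, 12 mm above the underside. Pads: 56 mm long, 24 mm high, 59 mm wide over their outsides when open; squeezing takes about 5 N to begin, 8 N at 42 mm, 11 N shut. Squeezed to 52 to 56 mm the tongs can be carried with the heads still wide enough to pass down beside the tall roll.
- tongs_mouth (a point): Midpoint between the two heads of the open tongs, 165 mm from the hinge, 80 mm ahead of the grip, 12 mm above the underside: where the roll must be when the heads close. Heads: upright plates 36 mm long, 24 mm high, with a small inward lip at either end; when open 72 mm apart (66 mm between lips).
- tongs_jaw (a joint): Angle by which the arms of the tongs are squeezed together, rad: 0 fully open, about 0.2 when the heads close on the tall roll (38 mm; pads then parallel and 42 mm wide over their outsides), 0.42 shut. Per 0.1 rad the gap between the heads shrinks by 16.5 mm, the width over the pads by 8.5 mm.
- mug: Striped mug, 100 mm high, a bystander at the back. Origin: centre of its underside.
- spice_jar: Small spice jar with a cap, 108 mm high, a bystander at the back. Origin: centre of its underside.
- mandarin: Mandarin, 62 mm, a bystander at the back. Origin: centre of its underside.
Not all that is in view belongs to the job. What is shaped like the roll_stray but blue or yellow is not meant.

How it is judged:
By the outcome, as a careful person would: the job done as asked, in the order asked, and still so for the second after the job is handed in, while the arm keeps its last pose, push and grip.
It also fails if it takes over 51 s, if anything falls off the work surface, if the arm or the gripper's body presses on something with over 40 N, if the wrist force passes 120 N, or if a joint passes its speed limit or range.

ROBOT

A 6-joint arm with a two-finger parallel gripper is mounted at the origin on a cart in front of the work surface, level with it; the furniture and walls round the work are solid. World frame = base frame: x ahead of the robot, y to its left, z up, the work surface at z = 0. Lengths are in m, angles in rad, forces in N, time in s.
With the tool pointing down it reaches from about 0.35 to 0.775 m from the base axis. Payload 5.5 kg.
Tool frame: the origin (TCP) lies midway between the tips of the shut fingers; the grasp point (between the pads) lies grip_point_offset behind it (grip_point_offset is the distance from the TCP to the grasp point, in m); z points along the fingers, y is the direction in which the jaws open and shut (so a half turn about z gives the same grasp; the last joint's range is limited). The gripper opens to 85 mm and grips with 20 to 120 N. Pads are 22 mm wide; open, the fingers measure 114 mm over their backs; the gripper's body (76 mm by 85 mm) begins 54 mm behind the grasp point. The pads swing forward as they close: fully open they stand 13 mm farther back than shut.
Start: joints at [1.071, 0.313, 0.046, 1.304, 0, 1.431], TCP at [0.202, 0.538, 0.231] pointing down, gripper open.
Joint ranges: [-2.76, 2.76], [-0.86, 1.69], [-1.03, 1.26], [-2.2, 2.34], [-1.47, 1.5], [-3.14, 3.14]. Speed limits (rad/s): [2.57, 2.57, 3.14, 3.14, 3.14, 3.14].

INTERFACE

Orientations are given as a unit quaternion [w, x, y, z].
In Python, from workcell import * gives the robot as it stands.
- The arm moves only by the tool send_rows, never from a script. Its argument "series" is one flat list of numbers, 7 for each row, row after row: the shift along the tool's x, y, z in cm, then the turn, a rotation vector about the tool's x, y, z in degrees, then the opening, from 0 (shut) to 1 (fully open). A call has 1 to 10 rows; each row is the pose to reach, as a shift and turn from the pose commanded when the call began, along the tool's axes at that moment; what a row does not reach only later rows make up. A row lasts 1/12 s, in which the tool goes at most 41.7 mm and 7.16 degrees, less where a joint would pass 70% of its speed; a pose out of reach is approached as far as the arm can. A call with a gripper value outside its range is refused whole. The fingers move at their own pace and stop on an object; "newtons" is the grip in N (left out, the last holds). Time passes only in rows, so rows that repeat a pose let the fingers close. It gives the time, the measured TCP pose, the force and the opening at its end, in the units of the state.
- get_state(): the state, without advancing time (a new reading comes with each control period).
- read_camera(name): name is "scene" or "top" or "wrist"; returns the picture (400x640x3 uint8, blue, green, red); there is no depth.
- camera_info(name): a dict with "K" (3x3 intrinsics, pixels), "xyz" and "attitude" of the camera in the world. Camera axes: x right, y down, z forward; pixel columns grow to the right and rows downward; lengths in m; the calibration is good to about 2 mm. A picture is of the moment at which its call begins: read the wrist's pose just before it. camera_info takes no time and is no camera call; for the wrist camera it gives the pose at the moment of the call.
- hand_in(): hands the job in, once; it reports no verdict.
Trained networks look in the newest picture that a camera, given by its name, has taken for a name from the list of things; names that differ only in an ending like _2 or _b are one class to them, and where a whole thing is asked for, a point or a joint stands for the part that bears it (a point fixed in the world has none). Each returns a list of dicts, best first, with "p" (0 to 1); they miss things now and then, are a little off and sometimes report something else, mostly with a low value. They report only what shows in the picture. A call takes as long as a camera call. They do not tell look-alikes from the thing itself.
- silhouettes(camera, label): "pixels" (400x640 bool, what is visible of it) and "box" ([left, top, width, height] in pixels, round what is visible of it).
The state is a dict: "clock": time; "joint_pos": joint angles; "qvel": joint speeds; "tau": joint torques, N m; "tcp_pos": TCP position; "orientation": TCP orientation; "wrist_force": force on the tool from outside, world axes, zero at the start; "ft_torque": the same for the moment, N m; "finger_gap": finger opening in m.
Only numpy, scipy, OpenCV 4.12 (cv2) and the standard library are available. Lean on these libraries where they do the work, as an engineer would, in place of code of your own. Each camera call takes 0.05 s, during which the arm holds its last target. There are 200 camera calls.

## Working session

There is one attempt and no reset: what is moved stays moved. The work goes in short steps, Python scripts to look and compute and a tool call to move; the robot and the scene stay as the last step left them, time stands still between calls to the robot, and variables do not carry over. Pictures are saved under pics/ and viewed, about 8 in all and at most 12, crops included, and the job is handed in when it is done.

Besides the shell and the picture viewer there is one more tool, called after "Request:" in YAML: its name, and indented under it one key for each argument. send_rows: Moves the arm, as the interface text tells. Its arguments: {"type":"object","properties":{"series":{"type":"array"},"newtons":{"type":"number"}},"required":["series"]}

```bash
mkdir -p pics; ls
python3 - <<'E'
from workcell import *
import cv2,numpy as np
s=get_state(); print({k:np.round(v,3) for k,v in s.items()})
for n in("scene","top","wrist"):
    im=read_camera(n); cv2.imwrite(f"pics/{n}0.png",im); c=camera_info(n); print(n,c)
a=cv2.imread("pics/top0.png");b=cv2.imread("pics/scene0.png")
E
```

```text
pics
{'clock': np.float64(0.0), 'joint_pos': array([1.071, 0.314, 0.045, 1.304, 0.   , 1.431]), 'qvel': array([ 0.   ,  0.001,  0.   , -0.   ,  0.002, -0.001]), 'tau': array([-0.0000e+00, -4.8063e+01,  2.9854e+01,  1.9000e-02, -0.0000e+00,
        0.0000e+00]), 'tcp_pos': array([0.202, 0.538, 0.23 ]), 'orientation': array([-0.   ,  0.179,  0.984, -0.001]), 'wrist_force': array([ 0.061, -0.642, -0.456]), 'ft_torque': array([ 0.046, -0.038,  0.019]), 'finger_gap': np.float64(0.085)}
scene {'K': array([[474.10700847,   0.        , 322.41917002],
       [  0.        , 474.10700847, 197.67383006],
       [  0.        ,   0.        ,   1.        ]]), 'xyz': array([ 0.08199999, -0.79884305,  0.98300906]), 'attitude': array([-0.36859352,  0.88873413, -0.24827569,  0.11247064])}
top {'K': array([[368.71143427,   0.        , 318.62040155],
       [  0.        , 368.71143427, 204.0468473 ],
       [  0.        ,   0.        ,   1.        ]]), 'xyz': array([0.4293532 , 0.0016451 , 1.11374302]), 'attitude': array([-0.04029989,  0.71250219, -0.69786591,  0.06082529])}
wrist {'K': array([[325.83879239,   0.        , 319.08001312],
       [  0.        , 325.83879239, 199.01694411],
       [  0.        ,   0.        ,   1.        ]]), 'xyz': array([0.14105202, 0.56104345, 0.37426312]), 'attitude': array([0.10705811, 0.81525683, 0.56436223, 0.07341761])}
```

View pics/top0.png

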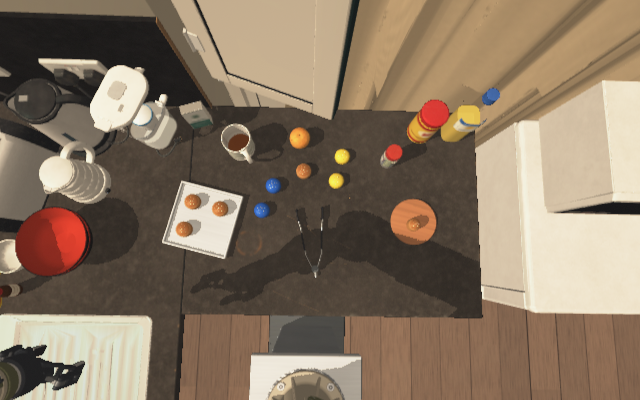

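View pics/scene0.png

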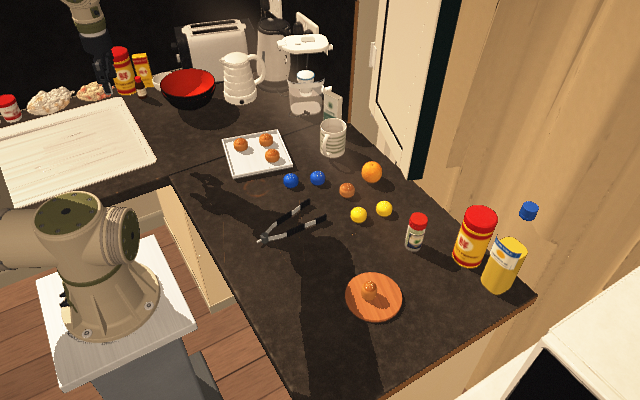

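The top picture shows the tray at left with 3 rolls and its gap near (228,234). The tongs have their hinge at (316,274) and heads near (300,212) and (322,212). The board is at (413,222) with the tall roll on it.
Candidates for the stray roll are brown (304,171), blue (273,185) and (262,210), yellow (342,157) and (336,180), and the mandarin (300,138). I choose the brown one at (304,171).

```bash
cat > h.py <<'E'
from workcell import *
import cv2,numpy as np
from scipy.spatial.transform import Rotation as R
def rot(q): return R.from_quat(np.r_[q[1:],q[0]])
def ray(n,uv,z,info=None):
    c=info or camera_info(n); uv=np.atleast_2d(uv).astype(float)
    d=np.c_[uv,np.ones(len(uv))]@np.linalg.inv(c["K"]).T
    d=rot(c["attitude"]).apply(d); t=(z-c["xyz"][2])/d[:,2]
    return c["xyz"]+d*t[:,None]
def proj(n,P,info=None):
    c=info or camera_info(n); p=rot(c["attitude"]).inv().apply(np.atleast_2d(P)-c["xyz"])@c["K"].T
    return p[:,:2]/p[:,2:]
def cen(m): y,x=np.nonzero(m); return np.array([x.mean(),y.mean()])
E
python3 - <<'E'
from h import *
for n in("top","scene"):
    for l,z in(("roll_stray",.015),("tall_roll",.03),("board",.01),("tray",.012),("tongs",.012),("mandarin",.031),("mug",.05),("spice_jar",.054)):
        for s in silhouettes(n,l):
            m=s["pixels"]
            if not m.any(): continue
            c=cen(m); e=''
            if l in("tray","tongs"): e=np.round(ray(n,cv2.boxPoints(cv2.minAreaRect(np.argwhere(m)[:,::-1].astype(np.float32))),z)[:,:2],3).tolist()
            print(n,l,round(s["p"],2),c.round(1),m.sum(),ray(n,c,z)[0,:2].round(4),e)
        if n=="top" and l=="tongs": np.save("tm.npy",silhouettes(n,l)[0]["pixels"])
im=cv2.imread("pics/top0.png")[120:300,150:460]
cv2.imwrite("pics/c1.png",cv2.resize(im,None,fx=2.5,fy=2.5,interpolation=cv2.INTER_CUBIC))
E
```

```text
top roll_stray 0.72 [261.4 210.1] 195 [0.5657 0.1419] 
top roll_stray 0.7 [303.2 171.2] 171 [0.6882 0.0201] 
top roll_stray 0.65 [341.8 156.3] 185 [ 0.7379 -0.0974] 
top roll_stray 0.61 [335.8 180.8] 182 [ 0.6607 -0.0799] 
top roll_stray 0.5 [272.8 185.8] 184 [0.6405 0.1106] 
top tall_roll 0.46 [413.1 224.8] 125 [ 0.5301 -0.3102] 
top board 0.58 [412.4 221.5] 1588 [ 0.542  -0.3141] 
top tray 0.87 [202.8 221. ] 3573 [0.5296 0.3144] [[0.464, 0.433], [0.656, 0.394], [0.605, 0.201], [0.415, 0.245]]
top tongs 0.71 [313.2 255.9] 68 [ 0.4331 -0.0158] [[0.575, 0.036], [0.577, -0.039], [0.378, -0.043], [0.377, 0.031]]
top mandarin 0.54 [299.3 138. ] 340 [0.7873 0.0341] 
top mug 0.75 [237.9 142.5] 949 [0.7621 0.215 ] 
top mug 0.54 [183.9 229.4] 209 [0.501  0.3556] 
top spice_jar 0.88 [390.4 156.1] 349 [ 0.7317 -0.2388] 
top spice_jar 0.58 [311.8 260.1] 86 [ 0.4211 -0.0113] 
scene roll_stray 0.73 [383.6 208.2] 200 [ 0.7368 -0.0988] 
scene roll_stray 0.65 [358.4 214.4] 206 [ 0.6613 -0.0821] 
scene roll_stray 0.65 [291.  180.4] 197 [0.5668 0.1377] 
scene roll_stray 0.5 [316.9 177.5] 187 [0.6407 0.1092] 
scene roll_stray 0.46 [346.7 190.1] 201 [0.6877 0.0168] 
scene tall_roll 0.5 [368.4 290.3] 226 [ 0.5305 -0.3108] 
scene tall_roll 0.5 [240.6 143.9] 147 [0.5036 0.3571] 
scene board 0.83 [374.  297.4] 2091 [ 0.5396 -0.3243] 
scene tray 0.62 [255.2 154.7] 2020 [0.5285 0.3046] [[0.468, 0.436], [0.683, 0.396], [0.604, 0.194], [0.411, 0.237]]
scene tongs 0.83 [290.4 223. ] 719 [ 0.4829 -0.0107] [[0.392, 0.052], [0.605, 0.05], [0.578, -0.051], [0.377, -0.044]]
scene mandarin 0.81 [371.7 171.2] 306 [0.7894 0.0339] 
scene mandarin 0.58 [240.3 144.1] 158 [0.502  0.3555] 
scene mug 0.96 [332.4 137.3] 931 [0.7627 0.2155] 
scene spice_jar 0.93 [415.5 230.9] 647 [ 0.7329 -0.236 ] 
scene spice_jar 0.45 [255.1 154.5] 2042 [0.5095 0.2582] 
scene spice_jar 0.29 [373.6 297.2] 2062 [ 0.5185 -0.3448]
```

View pics/c1.png

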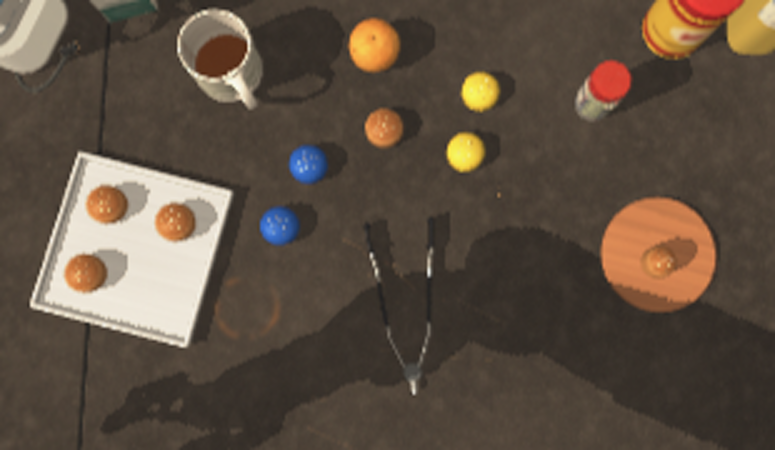

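The crop confirms it: the brown roll at crop (384,127) is the only brown one outside the tray and board. The tray's free corner is at crop (155,291). The tongs run from the hinge at (414,388) to the heads at (370,235) and (435,233).

```bash
cat >> h.py <<'E'
def rel(pos,jaw,cmd=None):
    """tool-frame shift cm + rotvec deg to pos with jaw axis at world angle jaw (deg), pointing down"""
    s=get_state(); R0=rot(s["orientation"]); p0=s["tcp_pos"]
    j=np.radians(jaw); best=None
    for k in(0,np.pi):
        y=np.array([np.cos(j+k),np.sin(j+k),0]); z=np.array([0,0,-1.]); x=np.cross(y,z)
        rv=(R0.inv()*R.from_matrix(np.c_[x,y,z])).as_rotvec(degrees=True)
        if best is None or np.linalg.norm(rv)<np.linalg.norm(best): best=rv
    yy=R0.as_matrix()[:,1]
    print("clock",s["clock"].round(2),"tcp",p0.round(4),"jaw now",np.degrees(np.arctan2(yy[1],yy[0])).round(1),"gap",round(float(s["finger_gap"]),4),"q",s["joint_pos"].round(2))
    print("shift cm",(R0.inv().apply(np.array(pos)-p0)*100).round(2),"rot",best.round(1))
E
python3 - <<'E'
from h import *
import workcell
print([x for x in dir(workcell) if x[0]!='_'], getattr(workcell,'grip_point_offset',None))
o=lambda P:np.array(P)/2.5+[150,120]
t=ray("top",o([(80,152),(232,190),(187,347),(31,304)]),.019)[:,:2]; print(t.round(3),t.mean(0).round(4))
r=ray("top",o([(107,203),(176,221),(86,273)]),.028)[:,:2]; print(r.round(4),"gap",(r[1]+r[2]-r[0]).round(4))
g=ray("top",o([(414,388),(370,235),(435,233)]),.02)[:,:2];print(g.round(4))
rel([.60,.02,.22],0); rel([.60,.02,.22],90)
E
```

```text
['MotionError', 'camera_info', 'get_state', 'grip_point_offset', 'hand_in', 'read_camera', 'silhouettes'] 0.0187
[[0.648 0.382]
 [0.607 0.199]
 [0.42  0.242]
 [0.466 0.425]] [0.5353 0.3119]
[[0.5862 0.3427]
 [0.5666 0.2608]
 [0.5032 0.3615]] gap [0.4836 0.2795]
[[ 0.3775 -0.0238]
 [ 0.556   0.0322]
 [ 0.5601 -0.0453]]Traceback (most recent call last):
  File "<stdin>", line 8, in <module>
  File "h.py", line 23, in rel
    print("clock",s["clock"].round(2),"tcp",p0.round(4),"jaw now",np.degrees(np.arctan2(yy[1],yy[0])).round(1),"gap",round(float(s["finger_gap"]),4),"q",s["joint_pos"].round(2))
                  ^^^^^^^^^^^^^^^^
AttributeError: 'float' object has no attribute 'round'
```

```bash
sed -i 's/s\["clock"\].round(2)/round(float(s["clock"]),2)/' h.py
python3 - <<'E'
from h import *
rel([.64,.018,.2],0); rel([.64,.018,.2],90)
s=get_state();c=camera_info("wrist");r=rot(s["orientation"]).inv()
print("cam in tool",r.apply(c["xyz"]-s["tcp_pos"]).round(3),(r*rot(c["attitude"])).as_matrix().round(3).tolist())
E
```

```text
clock 1.0 tcp [0.2025 0.5382 0.2313] jaw now 69.4 gap 0.0853 q [1.07 0.31 0.05 1.3  0.   1.43]
shift cm [-59.27 -33.29   3.13] rot [ 0.  -0.  69.4]
clock 1.0 tcp [0.2025 0.5382 0.2313] jaw now 69.4 gap 0.0853 q [1.07 0.31 0.05 1.3  0.   1.43]
shift cm [-59.27 -33.29   3.13] rot [  0.    0.  -20.6]
cam in tool [ 0.065 -0.    -0.144] [[-0.0, -0.966, -0.258], [1.0, -0.0, 0.0], [-0.0, -0.258, 0.966]]
```

Request:
send_rows:
  series: [-59.3,-33.3,0,0,0,-20.6,1,-59.3,-33.3,0,0,0,-20.6,1,-59.3,-33.3,0,0,0,-20.6,1,-59.3,-33.3,0,0,0,-20.6,1,-59.3,-33.3,0,0,0,-20.6,1,-59.3,-33.3,0,0,0,-20.6,1,-59.3,-33.3,0,0,0,-20.6,1,-59.3,-33.3,0,0,0,-20.6,1,-59.3,-33.3,0,0,0,-20.6,1,-59.3,-33.3,0,0,0,-20.6,1]
  newtons: 25

```text
clock: 1.83
tcp_pos: [0.4656, 0.2251, 0.2317]
orientation: [0.0, 0.0, 1.0, 0.0]
wrist_force: [2.0, 1.0, -0.8]
finger_gap: 0.0853
```

Run:
```python
from h import *
rel([.64,.018,.18],90)
```

```text
clock 1.83 tcp [0.4656 0.2251 0.2317] jaw now 90.0 gap 0.0853 q [ 0.29  0.2  -0.1   1.27  0.    0.3 ]
shift cm [-17.44 -20.7    5.17] rot [ 0.  0. -0.]
```

Request:
send_rows:
  series: [-17.4,-20.7,5,0,0,0,1,-17.4,-20.7,5,0,0,0,1,-17.4,-20.7,5,0,0,0,1,-17.4,-20.7,5,0,0,0,1,-17.4,-20.7,5,0,0,0,1,-17.4,-20.7,5,0,0,0,1,-17.4,-20.7,5,0,0,0,1,-17.4,-20.7,5,0,0,0,1,-17.4,-20.7,5,0,0,0,1]

```text
clock: 2.58
tcp_pos: [0.6388, 0.0184, 0.1801]
orientation: [-0.001, 0.001, 1.0, 0.0]
wrist_force: [-0.5, 0.3, -0.3]
finger_gap: 0.0853
```

Run:
```python
from h import *
im=read_camera("wrist"); c=camera_info("wrist"); cv2.imwrite("pics/w1.png",im)
hsv=cv2.cvtColor(im,cv2.COLOR_BGR2HSV)
for s in silhouettes("wrist","roll_stray"):
    m=s["pixels"]; cc=cen(m); print(round(s["p"],2),cc.round(1),s["box"],np.median(hsv[m],axis=0),ray("wrist",cc,.014,c)[0].round(4))
rel([.688,.018,.1],90)
```

```text
0.88 [226.5 274.5] [219.2, 255.9, 13.2, 38.6] [ 25. 191. 250.] [ 0.7372 -0.0776  0.014 ]
0.87 [220.6 205.9] [196.9, 183.9, 50.7, 46.9] [ 27. 185. 253.] [ 0.6622 -0.0778  0.014 ]
0.82 [456.5 104.1] [426.8, 77.4, 59.3, 56.7] [110. 199. 167.] [0.5656 0.1457 0.014 ]
0.67 [322.2 232. ] [304.6, 206.4, 41.5, 46.8] [ 12. 185. 211.] [0.6899 0.0229 0.014 ]
0.63 [415.6 185.6] [391.2, 160.1, 50.5, 51.3] [110. 199. 176.] [0.642 0.114 0.014]
clock 2.68 tcp [0.638  0.0203 0.1813] jaw now 90.0 gap 0.0853 q [-0.09  0.45  0.13  1.25  0.   -0.09]
shift cm [-5.01 -0.23  8.12] rot [ 0. -0. -0.]
```

View pics/w1.png

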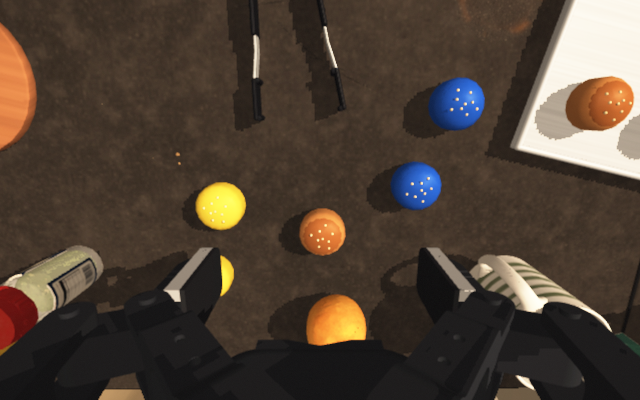

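The wrist picture shows the brown roll at (322,232), clear of yellow (220,206), blue (416,186) and the mandarin (336,325). I'm going down on it.

Request:
send_rows:
  series: [-5.1,0,4,0,0,0,1,-5.1,0,8,0,0,0,1,-5.1,0,12,0,0,0,1,-5.1,0,15,0,0,0,1,-5.1,0,17.8,0,0,0,1,-5.1,0,17.8,0,0,0,1,-5.1,0,17.8,0,0,0,0.4,-5.1,0,17.8,0,0,0,0.4,-5.1,0,17.8,0,0,0,0.4,-5.1,0,17.8,0,0,0,0.4]
  newtons: 25

```text
clock: 3.52
tcp_pos: [0.6921, 0.02, 0.0075]
orientation: [0.003, -0.0, 1.0, -0.0]
wrist_force: [0.0, 1.2, 3.3]
finger_gap: 0.0443
```

Request:
send_rows:
  series: [0,0,0,0,0,0,0.4,0,0,0,0,0,0,0.4,0,0,0,0,0,0,0.4]

```text
clock: 3.77
tcp_pos: [0.6921, 0.02, 0.0074]
orientation: [0.003, 0.0, 1.0, 0.0]
wrist_force: [-0.4, 1.2, 6.7]
finger_gap: 0.0444
```

Run:
```python
from h import *
im=read_camera("wrist"); cv2.imwrite("pics/w2.png",im)
print(get_state()["wrist_force"])
rel([.484,.28,.12],90-13.4); rel([.484,.28,.12],-13.4)
```

```text
[-1.01160729  1.38857268  7.84589201]
clock 3.82 tcp [0.6921 0.02   0.0075] jaw now 90.0 gap 0.0445 q [-0.09  0.66  0.04  0.94  0.   -0.09]
shift cm [ 20.74  26.01 -11.38] rot [ 0.1  0.4 13.4]
clock 3.82 tcp [0.6921 0.02   0.0075] jaw now 90.0 gap 0.0445 q [-0.09  0.66  0.04  0.94  0.   -0.09]
shift cm [ 20.74  26.01 -11.38] rot [ -0.2   0.3 -76.6]
```

View pics/w2.png

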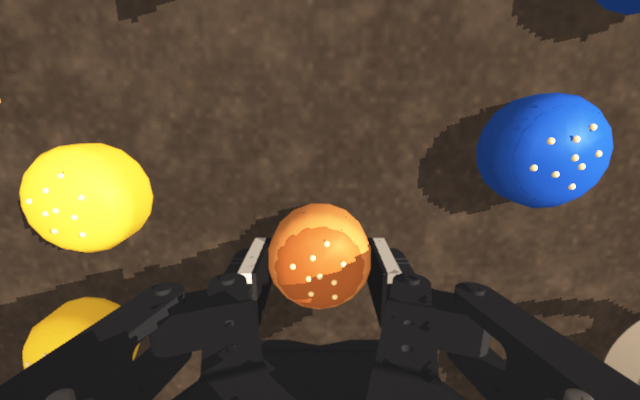

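The roll is held at a gap of 44 mm, centred at (320,257). Next I lift it and carry it to the tray.

Request:
send_rows:
  series: [0,0,-4,0,0,0,0.4,0,0,-8,0,0,0,0.4,2,2.5,-11.5,0,0,3,0.4,5,6,-11.8,0,0,6,0.4,7.5,9.3,-11.8,0,0,9,0.4,10,12.4,-11.8,0,0,12,0.4,12.5,15.5,-11.8,0,0,13.4,0.4,15,18.7,-11.8,0,0,13.4,0.4,17.5,21.9,-11.8,0,0,13.4,0.4,19.5,24.5,-11.8,0,0,13.4,0.4]

```text
clock: 4.65
tcp_pos: [0.4933, 0.2668, 0.1234]
orientation: [0.001, 0.117, 0.993, 0.001]
wrist_force: [0.9, 0.9, -0.5]
finger_gap: 0.0444
```

Request:
send_rows:
  series: [1.5,1.2,0,0,0,0,0.4,1.5,1.2,0,0,0,0,0.4,1.5,1.2,0,0,0,0,0.4]

```text
clock: 4.9
tcp_pos: [0.4828, 0.2811, 0.1231]
orientation: [0.001, 0.116, 0.993, 0.001]
wrist_force: [0.7, -0.5, -0.9]
finger_gap: 0.0441
```

Run:
```python
from h import *
print(get_state()["wrist_force"])
im=read_camera("wrist");c=camera_info("wrist"); cv2.imwrite("pics/w3.png",im)
for l,z in(("roll_a",.024),("tray",.015)):
  for s in silhouettes("wrist",l):
    m=s["pixels"]; cc=cen(m); print(l,round(s["p"],2),cc.round(1),m.sum(),ray("wrist",cc,z,c)[0].round(4))
for s in silhouettes("top","roll_a"):
    m=s["pixels"]; cc=cen(m); print("top",round(s["p"],2),cc.round(1),m.sum(),ray("top",cc,.024)[0].round(4))
for s in silhouettes("scene","roll_a"):
    m=s["pixels"]; cc=cen(m); print("scene",round(s["p"],2),cc.round(1),m.sum(),ray("scene",cc,.024)[0].round(4))
rel([.484,.28,.12],90-13.4)
print("proj gap", proj("wrist",[.484,.28,.01],c))
```

```text
[ 0.67019176 -0.4785092  -0.89962294]
roll_a 0.94 [434.8 280.4] 343 [0.573  0.3576 0.024 ]
roll_a 0.73 [433.4 201.9] 3029 [0.5058 0.366  0.024 ]
roll_a 0.57 [325.  315.2] 872 [0.584  0.2618 0.024 ]
tray 0.98 [377.5 205.9] 28304 [0.5019 0.3244 0.015 ]
top 0.72 [183.5 229.5] 208 [0.5024 0.3653 0.024 ]
top 0.63 [192.3 201.5] 212 [0.5857 0.3454 0.024 ]
top 0.51 [219.4 208.7] 170 [0.566  0.2646 0.024 ]
scene 0.51 [240.3 144.4] 130 [0.5045 0.3627 0.024 ]
scene 0.46 [271.7 155.4] 180 [0.5664 0.2619 0.024 ]
scene 0.42 [300.2 227.1] 270 [ 0.4933 -0.047   0.024 ]
clock 5.15 tcp [0.4839 0.2791 0.1216] jaw now 76.5 gap 0.0444 q [ 0.38  0.34 -0.2   1.04 -0.    0.62]
shift cm [0.01 0.09 0.16] rot [ 0.   0.  -0.1]
proj gap [[318.51266376 195.79919099]]
```

View pics/w3.png

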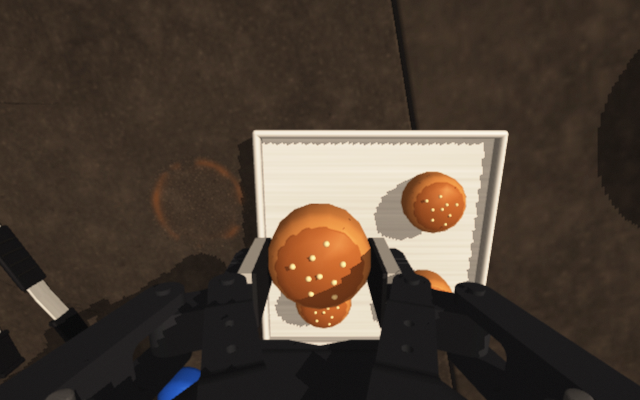

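The held roll sits at (320,257). In the tray, roll c is at (434,202) and the near corners are at (254,131) and (507,131). I'll check the gap against those corners.

Run:
```python
from h import *
c=camera_info("wrist"); s=get_state()
t=ray("wrist",[(254,131),(507,131)],.019,c)[:,:2]; print(t.round(4))
d=(t[0]-t[1])/np.linalg.norm(t[0]-t[1]); n=np.array([-d[1],d[0]]); print(np.linalg.norm(t[0]-t[1]),np.degrees(np.arctan2(-d[0],-d[1]))) 
if n[0]<0:n=-n
print("gap by corners", (t[0]-.053*d+.053*n).round(4),(t[1]+.137*-(-d)+.053*n).round(4))
# held roll in tool frame: widest level 16mm above its base -> about tcp-7mm+16mm
print("held", ray("wrist",(320,257),s["tcp_pos"][2]+.012,c)[0].round(4), s["tcp_pos"].round(4))
rel([.484,.281,.016],76.5)
```

```text
[[0.4221 0.2445]
 [0.466  0.4267]]
0.18748326901217577 13.538388226395176
gap by corners [0.4861 0.2836] [0.4855 0.2811]
held [0.48   0.2804 0.1336] [0.4839 0.2791 0.1216]
clock 5.15 tcp [0.4839 0.2791 0.1216] jaw now 76.5 gap 0.0444 q [ 0.38  0.34 -0.2   1.04 -0.    0.62]
shift cm [ 0.04  0.19 10.56] rot [ 0.  0. -0.]
```

Request:
send_rows:
  series: [-0.25,0.3,3,0,0,0,0.4,-0.25,0.3,6,0,0,0,0.4,-0.25,0.3,8,0,0,0,0.4,-0.25,0.3,9.5,0,0,0,0.4,-0.25,0.3,10.3,0,0,0,0.4,-0.25,0.3,10.3,0,0,0,0.4,-0.25,0.3,10.3,0,0,0,0.4]

```text
clock: 5.73
tcp_pos: [0.4866, 0.2817, 0.0183]
orientation: [-0.0, 0.118, 0.993, 0.0]
wrist_force: [0.7, -0.6, 0.1]
finger_gap: 0.0442
```

Request:
send_rows:
  series: [0,0,0,0,0,0,0.58,0,0,0,0,0,0,0.64,0,0,0,0,0,0,0.64,0,0,0,0,0,0,0.64,0,0,-2,0,0,0,0.64,0,0,-5,0,0,0,0.64,0,0,-9,0,0,0,0.64,0,0,-13,0,0,0,0.7,0,0,-15,0,0,0,1,0,0,-15,0,0,0,1]

```text
clock: 6.57
tcp_pos: [0.4891, 0.2838, 0.1746]
orientation: [0.005, 0.117, 0.993, 0.003]
wrist_force: [0.5, -0.2, -0.7]
finger_gap: 0.0816
```

Run:
```python
from h import *
im=read_camera("wrist");c=camera_info("wrist"); cv2.imwrite("pics/w4.png",im)
for s in silhouettes("wrist","roll_a"):
    m=s["pixels"]; cc=cen(m); print(round(s["p"],2),cc.round(1),m.sum(),ray("wrist",cc,.024,c)[0].round(4))
for n in("top","scene"):
  im=read_camera(n)
  for s in silhouettes(n,"roll_a"):
    m=s["pixels"]; cc=cen(m); print(n,round(s["p"],2),cc.round(1),m.sum(),ray(n,cc,.024)[0].round(4))
rel([.45,-.02,.2],90)
```

```text
0.91 [410.  179.9] 2148 [0.5025 0.3657 0.024 ]
0.75 [318.2 264. ] 1819 [0.5647 0.2648 0.024 ]
0.61 [397.7 262.4] 1244 [0.5812 0.3408 0.024 ]
top 0.78 [219.3 208.8] 196 [0.5657 0.2649 0.024 ]
top 0.6 [192.3 201.8] 206 [0.585  0.3453 0.024 ]
scene 0.64 [272.  155.4] 165 [0.5669 0.2614 0.024 ]
scene 0.54 [240.3 144.3] 153 [0.5047 0.363  0.024 ]
scene 0.51 [265.6 139.8] 150 [0.5856 0.3427 0.024 ]
clock 6.87 tcp [0.4848 0.2819 0.1665] jaw now 76.6 gap 0.0853 q [ 0.38  0.32 -0.11  1.15  0.    0.62]
shift cm [ -3.61 -30.18  -3.3 ] rot [ -0.1  -0.2 -13.4]
```

View pics/w4.png

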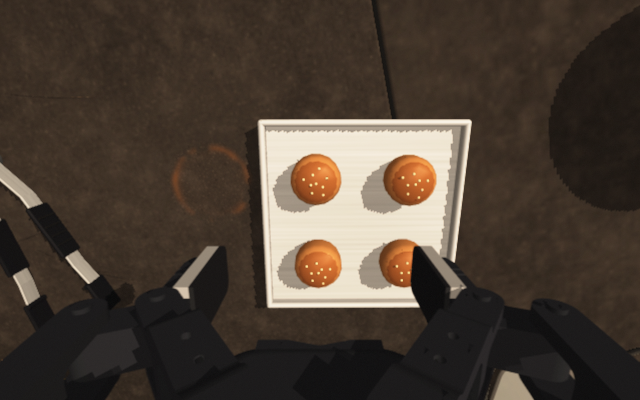

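The tray now holds four rolls; the new one is at (316,180), with its neighbours at (410,180) and (318,264). Next I go over the tongs.

Request:
send_rows:
  series: [-3.6,-30.2,-3.3,0,0,-8,1,-3.6,-30.2,-3.3,0,0,-8,1,-3.6,-30.2,-3.3,0,0,-8,1,-3.6,-30.2,-3.3,0,0,-8,1,-3.6,-30.2,-3.3,0,0,-8,1,-3.6,-30.2,-3.3,0,0,-8,1,-3.6,-30.2,-3.3,0,0,-8,1,-3.6,-30.2,-3.3,0,0,-8,1,-3.6,-30.2,-3.3,0,0,-8,1,-3.6,-30.2,-3.3,0,0,-8,1]

```text
clock: 7.7
tcp_pos: [0.4503, -0.0205, 0.2004]
orientation: [-0.001, 0.049, 0.999, 0.0]
wrist_force: [0.4, 0.2, -0.0]
finger_gap: 0.0851
```

Request:
send_rows:
  series: [0,0,0,0,0,0,1,0,0,0,0,0,0,1]

```text
clock: 7.87
tcp_pos: [0.4506, -0.0187, 0.2006]
orientation: [-0.001, 0.046, 0.999, 0.0]
wrist_force: [-0.1, 0.6, -0.5]
finger_gap: 0.0854
```

Run:
```python
from h import *
rel([.462,-.0157,.1],95.4)
im=read_camera("wrist");c=camera_info("wrist"); cv2.imwrite("pics/w5.png",im)
for s in silhouettes("top","roll_a")[:4]+[]:
    cc=cen(s["pixels"]); print("top",round(s["p"],2),ray("top",cc,.024)[0].round(4))
for s in silhouettes("scene","roll_a")[:4]:
    cc=cen(s["pixels"]); print("scene",round(s["p"],2),ray("scene",cc,.024)[0].round(4))
for s in silhouettes("wrist","tongs"):
    print(s["p"],s["box"])
```

```text
clock 7.87 tcp [ 0.4506 -0.0187  0.2006] jaw now 84.7 gap 0.0854 q [-0.22  0.09 -0.31  1.17  0.   -0.13]
shift cm [-1.12  0.39 10.06] rot [  0.   -0.1 -10.7]
top 0.78 [0.5657 0.2649 0.024 ]
top 0.6 [0.585  0.3453 0.024 ]
scene 0.64 [0.5669 0.2614 0.024 ]
scene 0.54 [0.5047 0.363  0.024 ]
scene 0.51 [0.5856 0.3427 0.024 ]
0.76 [300.9, 100.9, 84.2, 194.5]
0.39 [2.8, 224.7, 132.0, 96.0]
```

View pics/w5.png

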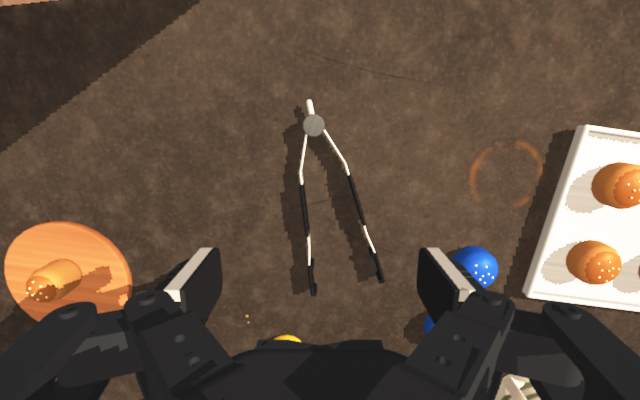

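Run:
```python
from h import *
c=camera_info("wrist")
P=ray("wrist",[(313,125),(301,173),(308,236),(348,173),(366,227),(313,293),(381,281)],.024,c)[:,:2]; print(P.round(4))
print("padmid",P[1:5].mean(0).round(4),"headmid",P[5:].mean(0).round(4))
h=P[0]
for q in(P[1:5].mean(0),P[5:].mean(0)):
  d=q-h; print(np.linalg.norm(d).round(4),np.degrees(np.arctan2(d[1],d[0])).round(2))
```

```text
[[ 0.397  -0.0194]
 [ 0.4424 -0.0359]
 [ 0.5097 -0.0357]
 [ 0.4467  0.0108]
 [ 0.5054  0.0255]
 [ 0.577  -0.037 ]
 [ 0.5693  0.0383]]
padmid [ 0.476  -0.0088] headmid [0.5731 0.0006]
0.0798 7.63
0.1773 6.5
```

Run:
```python
from h import *
rel([.478,-.011,.1],96.7)
```

```text
clock 8.07 tcp [ 0.4509 -0.0188  0.2011] jaw now 84.7 gap 0.0854 q [-0.22  0.09 -0.31  1.17  0.   -0.13]
shift cm [-2.63  1.02 10.11] rot [  0.  -0. -12.]
```

Request:
send_rows:
  series: [-2.6,1,4,0,0,-7,1,-2.6,1,8,0,0,-12,1,-2.6,1,10,0,0,-12,1,-2.6,1,10,0,0,-12,1,-2.6,1,10,0,0,-12,1,-2.6,1,10,0,0,-12,1]

```text
clock: 8.57
tcp_pos: [0.4785, -0.0121, 0.1027]
orientation: [0.001, -0.058, 0.998, -0.0]
wrist_force: [0.4, 0.3, 0.1]
finger_gap: 0.0848
```

Run:
```python
from h import *
rel([.478,-.011,.1],96.7)
im=read_camera("wrist");c=camera_info("wrist"); cv2.imwrite("pics/w6.png",im)
print(proj("wrist",[[.478,-.011,.012]],c))
```

```text
clock 8.57 tcp [ 0.4785 -0.0121  0.1027] jaw now 96.6 gap 0.0848 q [-0.19  0.21 -0.42  0.94  0.   -0.31]
shift cm [0.04 0.12 0.27] rot [-0.   0.1 -0.1]
[[320.85271952 201.04789293]]
```

View pics/w6.png

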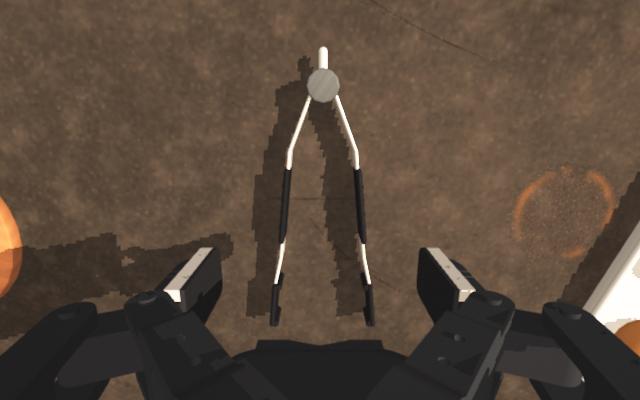

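The picture shows the tongs squarely under the gripper: hinge (323,85), left pad (288,168)–(283,242), right pad (357,168)–(363,242).

Run:
```python
from h import *
c=camera_info("wrist"); s=get_state()
P=ray("wrist",[(323,85),(288.5,168),(283,242),(357.5,168),(363,242),(274,325),(370,325)],.024,c)
L=rot(s["orientation"]).inv().apply(P-s["tcp_pos"])*100; print(L.round(2)); print("padmid",L[1:5].mean(0).round(2))
```

```text
[[ 8.24  0.28  7.9 ]
 [ 2.82 -2.09  7.92]
 [-2.66 -2.63  7.94]
 [ 2.82  2.67  7.92]
 [-2.66  3.24  7.93]
 [-9.71 -3.54  7.96]
 [-9.71  4.04  7.95]]
padmid [0.08 0.3  7.93]
```

Request:
send_rows:
  series: [0.1,0.3,3,0,0,0,1,0.1,0.3,6,0,0,0,1,0.1,0.3,8,0,0,0,1,0.1,0.3,9.3,0,0,0,1,0.1,0.3,9.3,0,0,0,1,0.1,0.3,9.3,0,0,0,1]

```text
clock: 9.12
tcp_pos: [0.4773, -0.0096, 0.0096]
orientation: [0.001, -0.057, 0.998, -0.0]
wrist_force: [-0.1, 1.1, 0.9]
finger_gap: 0.0853
```

Request:
send_rows:
  series: [0,0,0,0,0,0,0.8,0,0,0,0,0,0,0.7,0,0,0,0,0,0,0.63,0,0,0,0,0,0,0.63,0,0,0,0,0,0,0.63,0,0,0,0,0,0,0.63]
  newtons: 30

```text
clock: 9.62
tcp_pos: [0.4785, -0.0097, 0.0105]
orientation: [0.002, -0.057, 0.998, -0.0]
wrist_force: [-1.0, 0.2, 7.8]
finger_gap: 0.0545
```

Run:
```python
from h import *
im=read_camera("wrist"); cv2.imwrite("pics/w7.png",im)
print(get_state()["wrist_force"]); rel([.478,-.011,.1],96.7)
```

```text
[-0.80868681 -0.03236343  7.34420741]
clock 9.67 tcp [ 0.4785 -0.0097  0.0105] jaw now 96.6 gap 0.0544 q [-0.19  0.32 -0.55  0.7   0.   -0.3 ]
shift cm [ 0.02 -0.13 -8.95] rot [-0.1  0.3 -0.1]
```

View pics/w7.png

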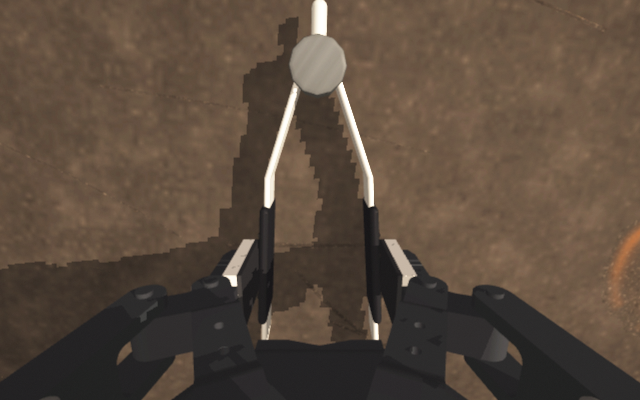

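The pads are held at 54.5 mm, with left pad x≈267 and right pad x≈372, symmetric. I'll lift first, then carry towards the board.

Request:
send_rows:
  series: [0,0,-1,0,0,0,0.63,0,0,-3,0,0,0,0.63,0,0,-6,0,0,0,0.63,0,0,-9,0,0,0,0.63,0,0,-12,0,0,0,0.63,0,0,-14,0,0,0,0.63,0,0,-14.5,0,0,0,0.63,0,0,-14.5,0,0,0,0.63]

```text
clock: 10.33
tcp_pos: [0.4779, -0.0097, 0.1556]
orientation: [0.002, -0.057, 0.998, -0.001]
wrist_force: [0.6, 0.3, -0.8]
finger_gap: 0.0541
```

Request:
send_rows:
  series: [0.3,-1.5,0,0,0,0.5,0.63,1,-4,0,0,0,1,0.63,1.7,-7,0,0,0,2,0.63,2.3,-10,0,0,0,3,0.63,3,-13,0,0,0,4,0.63,3.6,-16,0,0,0,5,0.63,4.2,-19,0,0,0,6,0.63,4.8,-22,0,0,0,6.7,0.63,5.4,-24.5,0,0,0,6.7,0.63,5.8,-26.5,0,0,0,6.7,0.63]

```text
clock: 11.17
tcp_pos: [0.4478, -0.2808, 0.1513]
orientation: [-0.001, 0.002, 1.0, 0.001]
wrist_force: [0.5, 0.8, -1.4]
finger_gap: 0.0542
```

Request:
send_rows:
  series: [0.3,-1.5,0,0,0,0,0.63,0.5,-3,0,0,0,0,0.63,0.5,-3,0,0,0,0,0.63,0.5,-3,0,0,0,0,0.63]

```text
clock: 11.5
tcp_pos: [0.4434, -0.3092, 0.152]
orientation: [-0.001, 0.002, 1.0, 0.001]
wrist_force: [-0.1, 0.5, -1.9]
finger_gap: 0.0538
```

Run:
```python
from h import *
print(get_state()["wrist_force"]); rel([.45,-.3105,.16],90)
a=read_camera("top"); b=read_camera("scene"); w=read_camera("wrist")
cv2.imwrite("pics/ftop.png",a)
for n in("top","scene"):
  for s in silhouettes(n,"tall_roll"):
    cc=cen(s["pixels"]); print(n,round(s["p"],2),cc.round(1),ray(n,cc,.03)[0].round(4))
f=lambda i,y,x,h,w:cv2.resize(i[y:y+h,x:x+w],(400,300),interpolation=cv2.INTER_CUBIC)
cv2.imwrite("pics/m8.png",np.vstack([np.hstack([f(a,170,360,90,120),f(b,210,300,120,160)]),np.hstack([f(w,0,0,400,640),f(b,0,0,400,640)])]))
```

```text
[-0.06832066  0.51376123 -1.94165599]
clock 11.5 tcp [ 0.4434 -0.3092  0.152 ] jaw now 89.8 gap 0.0538 q [-0.76  0.29 -0.19  1.1   0.   -0.75]
shift cm [-0.66 -0.13 -0.8 ] rot [ 0.1 -0.1 -0.2]
top 0.39 [409.7 225. ] [ 0.5292 -0.3002  0.03  ]
scene 0.72 [265.7 139.3] [0.584  0.3378 0.03  ]
scene 0.5 [368.8 290.1] [ 0.5317 -0.3108  0.03  ]
scene 0.21 [415.7 230.8] [ 0.7501 -0.2217  0.03  ]
```

View pics/m8.png

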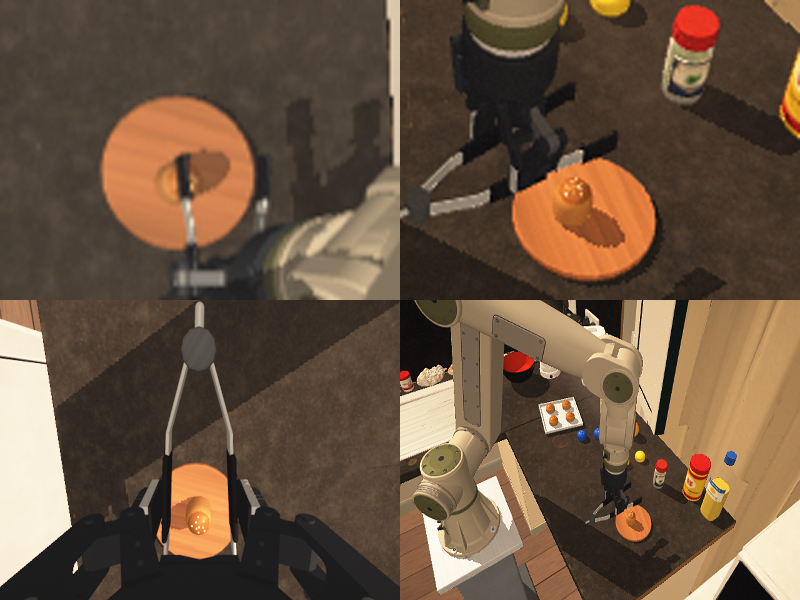

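The views show the tongs level and held symmetrically, with the roll between the arms in the wrist view at about (318,293). I'll work out the mouth position and the fine shift.

Run:
```python
from h import *
c=camera_info("wrist"); s=get_state(); r=rot(s["orientation"]); p=s["tcp_pos"]
H=ray("wrist",(318.5,66),p[2]+.0135,c)[0]; l=r.inv().apply(H-p); print("hinge tool",l.round(4))
mouth=p+r.apply([l[0]-.165,l[1],0]); print("mouth",mouth.round(4))
read_camera("wrist")
for x in silhouettes("wrist","tall_roll"):
    m=x["pixels"]; cc=cen(m); print(round(x["p"],2),x["box"],cc.round(1),ray("wrist",cc,.032,c)[0].round(4))
for x in silhouettes("wrist","tongs")[:2]:
    m=x["pixels"]; print(x["box"])
rel([.53-(mouth[0]-p[0]),-.3105-(mouth[1]-p[1]),.025],90)
```

```text
hinge tool [ 0.0821 -0.0001 -0.0135]
mouth [ 0.5271 -0.3084  0.1532]
0.56 [296.0, 260.6, 44.4, 48.1] [318.1 286.5] [ 0.5314 -0.309   0.032 ]
[257.7, 4.7, 125.6, 334.7]
[260.1, 83.4, 38.7, 257.8]
clock 11.9 tcp [ 0.4443 -0.3087  0.1535] jaw now 89.9 gap 0.054 q [-0.76  0.28 -0.19  1.1   0.   -0.75]
shift cm [-0.27 -0.16 12.85] rot [-0.   0.  -0.1]
```

Request:
send_rows:
  series: [-0.3,-0.15,1,0,0,0,0.63,-0.3,-0.15,3,0,0,0,0.63,-0.3,-0.15,5,0,0,0,0.63,-0.3,-0.15,7,0,0,0,0.63,-0.3,-0.15,8.5,0,0,0,0.63,-0.3,-0.15,8.5,0,0,0,0.63,-0.3,-0.15,8.5,0,0,0,0.63]

```text
clock: 12.48
tcp_pos: [0.4465, -0.31, 0.0672]
orientation: [-0.001, 0.001, 1.0, 0.001]
wrist_force: [-0.7, 0.3, -1.1]
finger_gap: 0.0538
```

Run:
```python
from h import *
c=camera_info("wrist"); s=get_state(); p=s["tcp_pos"]; print(s["wrist_force"])
im=read_camera("wrist"); b=read_camera("scene")
for x in silhouettes("wrist","tall_roll"):
    m=x["pixels"]; cc=cen(m); print(round(x["p"],2),x["box"],cc.round(1),ray("wrist",cc,.032,c)[0].round(4))
rel([.448,-.31,.0255],90)
f=lambda i,y,x,h,w:cv2.resize(i[y:y+h,x:x+w],(400,300),interpolation=cv2.INTER_CUBIC)
cv2.imwrite("pics/m9.png",np.hstack([f(im,160,160,240,320),f(b,230,300,90,120)]))
```

```text
[-0.73567553  0.31857619 -1.10030031]
0.95 [290.7, 312.6, 57.4, 32.9] [320.3 330. ] [ 0.5148 -0.3092  0.032 ]
clock 12.63 tcp [ 0.4479 -0.3115  0.0694] jaw now 89.9 gap 0.0535 q [-0.75  0.36 -0.31  0.9   0.   -0.75]
shift cm [-0.    0.15  4.39] rot [-0.1  0.1 -0.1]
```

Request:
send_rows:
  series: [0,0.1,1.2,0,0,0,0.63,0,0.1,2.4,0,0,0,0.63,0,0.1,3.4,0,0,0,0.63,0,0.1,4.1,0,0,0,0.63,0,0.1,4.4,0,0,0,0.63,0,0.1,4.4,0,0,0,0.63,0,0.1,4.4,0,0,0,0.63]

```text
clock: 13.22
tcp_pos: [0.4472, -0.3099, 0.0245]
orientation: [0.0, 0.001, 1.0, -0.0]
wrist_force: [-0.1, -0.2, -1.1]
finger_gap: 0.0536
```

Run:
```python
from h import *
s=get_state(); print(s["wrist_force"])
im=read_camera("wrist"); b=read_camera("scene"); a=read_camera("top")
rel([.448,-.31,.0255],90)
f=lambda i,y,x,h,w:cv2.resize(i[y:y+h,x:x+w],(400,300),interpolation=cv2.INTER_CUBIC)
cv2.imwrite("pics/m10.png",np.vstack([np.hstack([f(im,100,120,300,400),f(b,235,310,90,120)]),np.hstack([f(a,180,370,75,100),f(b,0,0,400,640)])]))
```

```text
[-0.05790106 -0.21167661 -1.1493527 ]
clock 13.37 tcp [ 0.4475 -0.3102  0.0249] jaw now 89.9 gap 0.0538 q [-0.75  0.41 -0.36  0.8   0.   -0.75]
shift cm [-0.05  0.02 -0.06] rot [-0.   0.1 -0.1]
```

View pics/m10.png

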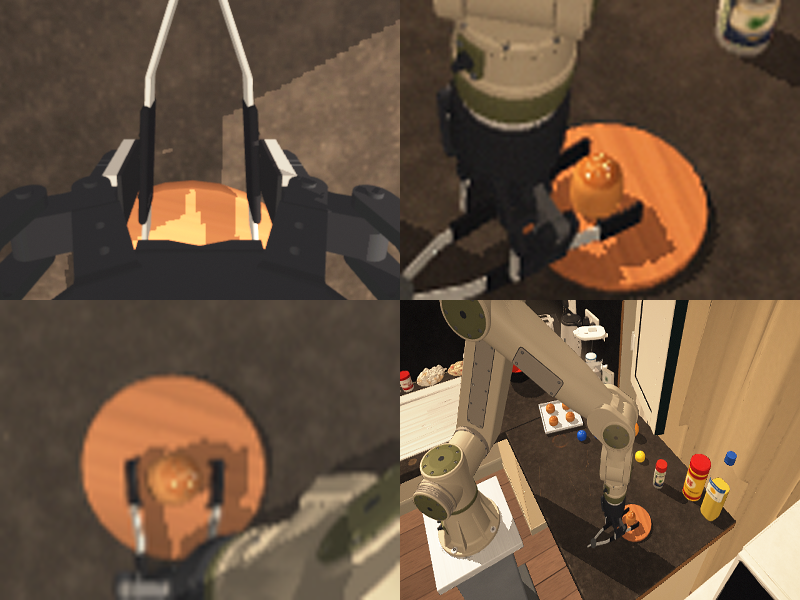

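The last picture shows the roll centred between the heads in the top crop (roll (177,478), heads at x 133 and 217). Closing now.

Request:
send_rows:
  series: [0,0,0,0,0,0,0.57,0,0,0,0,0,0,0.53,0,0,0,0,0,0,0.5,0,0,0,0,0,0,0.46,0,0,0,0,0,0,0.42,0,0,0,0,0,0,0.42,0,0,0,0,0,0,0.42,0,0,0,0,0,0,0.42]
  newtons: 30

```text
clock: 14.03
tcp_pos: [0.4472, -0.3099, 0.0244]
orientation: [0.0, 0.001, 1.0, -0.0]
wrist_force: [1.0, 0.6, 0.0]
finger_gap: 0.0412
```

Run:
```python
from h import *
s=get_state(); print(s["wrist_force"]); rel([.448,-.31,.0255],90)
```

```text
[0.96581602 0.62617848 0.01658245]
clock 14.03 tcp [ 0.4472 -0.3099  0.0244] jaw now 89.9 gap 0.0412 q [-0.75  0.41 -0.36  0.8   0.   -0.75]
shift cm [-0.08 -0.01 -0.11] rot [-0.   0.  -0.1]
```

Request:
send_rows:
  series: [0,0,-0.4,0,0,0,0.42,0,0,-1.2,0,0,0,0.42,0,0,-2.5,0,0,0,0.42,0,0,-4,0,0,0,0.42,0,0,-5.5,0,0,0,0.42,0,0,-7,0,0,0,0.42,0,0,-8.5,0,0,0,0.42,0,0,-10,0,0,0,0.42,0,0,-10.7,0,0,0,0.42,0,0,-11,0,0,0,0.42]

```text
clock: 14.87
tcp_pos: [0.4478, -0.3104, 0.1361]
orientation: [0.001, 0.001, 1.0, -0.001]
wrist_force: [-1.0, 1.2, -1.9]
finger_gap: 0.0408
```

Request:
send_rows:
  series: [0,0,0,0,0,0,0.42,0,0,0,0,0,0,0.42,0,0,0,0,0,0,0.42,0,0,0,0,0,0,0.42,0,0,0,0,0,0,0.42,0,0,0,0,0,0,0.42]

```text
clock: 15.37
tcp_pos: [0.4469, -0.3096, 0.1337]
orientation: [-0.0, 0.001, 1.0, 0.0]
wrist_force: [0.4, 0.4, -1.8]
finger_gap: 0.0407
```

Run:
```python
from h import *
s=get_state(); print(s["wrist_force"]); rel([.448,-.31,.0255],90)
P=[.53,-.31,s["tcp_pos"][2]-.0244+.03]
for n in("scene","top"):
  im=read_camera(n); cv2.imwrite(f"pics/e_{n}.png",im)
  print(n,"lifted proj",proj(n,[P,[.53,-.31,.03]]).round(0).tolist())
  for l in("tall_roll","roll_a"):
   for x in silhouettes(n,l):
    cc=cen(x["pixels"]); print(n,l,round(x["p"],2),cc.round(1),ray(n,cc,.024)[0,:2].round(3))
```

```text
[ 0.36260233  0.36264273 -1.82742008]
clock 15.37 tcp [ 0.4469 -0.3096  0.1337] jaw now 89.9 gap 0.0407 q [-0.75  0.3  -0.21  1.06  0.   -0.75]
shift cm [-0.12 -0.05 10.82] rot [ 0.  -0.  -0.1]
scene lifted proj [[372.0, 262.0], [368.0, 290.0]]
scene tall_roll 0.53 [372.1 261.1] [ 0.593 -0.241]
scene roll_a 0.7 [265.7 139.3] [0.587 0.345]
scene roll_a 0.68 [240.4 144. ] [0.506 0.364]
scene roll_a 0.67 [271.9 155.5] [0.566 0.261]
top lifted proj [[425.0, 221.0], [413.0, 225.0]]
top tall_roll 0.5 [425.1 221.3] [ 0.542 -0.348]
top roll_a 0.77 [184.1 228.9] [0.504 0.364]
top roll_a 0.67 [219.6 208.9] [0.566 0.264]
top roll_a 0.53 [192.2 201.7] [0.585 0.346]
```

```bash
python3 - <<'E'
import cv2,numpy as np
b=cv2.imread("pics/e_scene.png"); a=cv2.imread("pics/e_top.png")
f=lambda i,y,x,h,w:cv2.resize(i[y:y+h,x:x+w],(400,300),interpolation=cv2.INTER_CUBIC)
cv2.imwrite("pics/m11.png",np.hstack([f(b,220,300,120,160),f(a,160,150,120,160)]))
E
python3 - <<'E'
from h import *
for n in("scene","top"):
  im=cv2.imread(f"pics/e_{n}.png"); h=cv2.cvtColor(im,cv2.COLOR_BGR2HSV)
  m=cv2.inRange(h,(3,110,60),(20,255,255)); k,l,st,ce=cv2.connectedComponentsWithStats(m)
  for i in range(1,k):
    w=ray(n,ce[i],.024)[0,:2]
    if st[i,4]>40 and .4<w[0]<.66 and .2<w[1]<.43: print(n,st[i,4],ce[i].round(1),w.round(4))
print(get_state()["finger_gap"])
E
```

```text
scene 160 [265.5 139.6] [0.5857 0.3439]
scene 161 [240.3 144.3] [0.5048 0.3632]
scene 166 [271.8 155.4] [0.5664 0.2618]
scene 171 [245.3 160.7] [0.4836 0.2804]
top 184 [192.3 201.4] [0.5862 0.3455]
top 177 [219.6 208.5] [0.5667 0.2641]
top 193 [183.7 228.9] [0.5044 0.3649]
top 184 [211.9 236.5] [0.4837 0.2818]
0.040635457769165405
```

```bash
python3 -c "
from workcell import *
print(hand_in()); s=get_state(); print(s['clock'],s['finger_gap'],s['tcp_pos'])"
```

```text
the job is handed in; nothing more can be done
None
the job is handed in; nothing more can be done
```

I set the stray brown roll in the tray's free corner. Then I picked up the tongs by their pads, closed them on the tall roll and lifted it about 11 cm. I handed the job in at about 15.7 s with the roll still held up.

**Placed roll:** a colour check in both the top and scene cameras puts it about 2 mm from the place given by the other three rolls. The network did not report this fourth roll in those same pictures, so this rests on the colour check and an earlier wrist picture showing four rolls.

**Tall roll:** both cameras saw it within 1 pixel of where it should be once lifted, with its base about 12 cm above the worktop. The fingers held steady at 41 mm. They stayed about 8 cm from the tall roll by the tongs' geometry; I did not check that separately.

**Not checked:** I had used up the 12 pictures, so I could not look at the final scene. I did not measure the mug, jar and mandarin again at the end. The arm's path was planned clear of them. The robot gave no state reading after hand-in.

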